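# Every counter piece back on its own rest

## Robot

A 6-joint arm with a two-finger parallel gripper is mounted at the origin on the work surface. World frame = base frame: x ahead of the robot, y to its left, z up, the work surface at z = 0. Lengths are in mm, angles in rad, forces in N, time in s.
With the tool pointing down it reaches from about 350 to 975 mm from the base axis. Payload 7.1 kg.
Tool frame: the origin (TCP) lies between the finger pads; the fingertips stand 17 mm ahead of it and the grasp point (between the pads) lies 2 mm behind it; z points along the fingers, y is the line along which they close (so a half turn about z gives the same grasp; the last joint's range is limited). The gripper opens to 88 mm and grips with 3 to 60 N. Pads are 20 mm wide; open, the fingers measure 115 mm over their backs; the gripper's body (75 mm by 178 mm) begins 61 mm behind the grasp point.
Start: joints at [-1.31, 0.423, 1.63, -0, 1.089, -0.019], TCP at [172.621, -600.672, 239.675] pointing down, gripper open.
Joint ranges: [-3, 3], [-0.9, 2.11], [0.09, 2.58], [-1.31, 4.45], [0.11, 2.69], [-2.54, 2.54]. Speed limits (rad/s): [2.39, 2.39, 3.01, 3.14, 3.14, 3.14].

## Interface

Orientations are given as a rotation vector (axis times angle).
In Python, from workcell import ctrl gives the robot as it stands.
- The arm moves only by the shell command python3 jog.py 'ROWS' [OPENING]. ROWS is a JSON list that holds a single list of rows (three levels of brackets), with 1 to 5 rows, each of 6 numbers: dx, dy, dz in mm, then a rotation vector rx, ry, rz in rad; each row shifts and turns the commanded pose from where the row before left it, along the tool's axes as they then stand; what a row does not reach is not made up. A row lasts 1/12 s, in which the tool goes at most 41.7 mm and 0.125 rad, less where a joint would pass 70% of its speed; a pose out of reach is approached as far as the arm can. OPENING is the finger opening in mm, set as the command begins (- or left out keeps the last). The fingers move at their own pace and stop on an object; the grip force is fixed at half the most. Time passes only in rows, so rows that do not move let the fingers close. It prints the time, the measured TCP pose, the force, the opening and the grip force at its end. Input that does not fit is refused with a message, and nothing moves.
- ctrl.get_obs(): the state, without advancing time (a new reading comes with each control period).
- ctrl.get_image(name): name is "scene" or "top"; returns a dict with "img" (480x640x3 uint8, red, green, blue), "fx", "fy", "cx", "cy" (pixels), "k1" (the pictures are not rectified: a ray, as slopes to the right and down, at radius r is drawn at 1 + k1 r^2 times it, then the intrinsics apply), "R" (3x3) and "t" (3): a world point X has camera coordinates R X + t. Camera axes: x right, y down, z forward; pixel columns grow to the right and rows downward; lengths in mm; the calibration is good to about 2 mm. A picture is of the moment at which its call begins. There is no depth.
- ctrl.close_job(): hands the job in; it is judged then, once.
The state is a dict: "t": time; "qpos": joint angles; "qvel": joint speeds; "joint_torque": joint torques, N m; "ee_pos": TCP position; "orientation": TCP orientation; "ft_force": force on the tool from outside, world axes, zero at the start; "moment": the same for the moment, N m; "width": finger opening in mm; "grasp_force": force on a finger pad.
Only numpy, scipy, OpenCV 4.12 (cv2) and the standard library are available. Lean on these libraries where they do the work, as an engineer would, in place of code of your own. Each camera call takes 0.05 s, during which the arm holds its last target. There are 200 camera calls.

## Task

Tidy the counter for the evening: stand the steel pump bottle on the round wooden coaster, set the orange lid-lock container in the rectangular wooden tray, lay the closed tongs lengthwise in the steel tong rest with their middle over the rest's middle, and set the clay diya upright in the brass teardrop stand with its spout pointing towards the stand's pointed end. Each must sit flat inside the rims of its own rest. Set the clay diya down gently, do not tip the bottle or the diya over, and leave the steel plate of little diyas where it is.

Things in the scene. Friction and masses are not known exactly. Their poses are not given: they have to be found in the camera images.
- bottle: Loose stainless steel push-pump bottle, empty, standing: round body 56 mm in diameter, straight-sided up to 100 mm, then a black collar and a round steel push-head up to 126 mm overall; a thin nozzle sticks out 43 mm from the axis along +x at height 115-124 mm. About 0.2 kg. Origin: centre of its underside, z up.
- container: Loose closed orange plastic lid-lock container, 108 mm long (x, including a white 4 mm lock flap on each short end), 64 mm wide (y; the lid, at height 45-56 mm, is 66 mm), 56 mm high. About 0.2 kg. Origin: centre of its underside, z up, x along its length; it is the same either way round.
- tongs: Loose steel tongs lying locked closed (rigid), 157 mm long (along x, gripping heads at +x), 34 mm wide (y) along the straight middle (x from -70 to +48 mm), 24 mm high. About 0.12 kg, balanced within 10 mm of the origin. Origin: on the underside at its middle, z up. May lie either way round in its rest.
- diya: Loose clay diya (oil lamp bowl) on the counter, the largest one: open round bowl, 62 mm across with upright sides from height 10 to 30 mm (30 mm high), foot 48 mm across; a 20 mm wide spout sticks out along +x to 45 mm from the axis, at height 14-30 mm. About 0.08 kg. Origin: centre of its underside, z up.
- diya_spout (a point): Tip of the diya's spout: 45 mm from the diya's axis along its +x, 25 mm above its underside.
- coaster: Fixed round wooden coaster, 88 mm across, with a rim 10 mm high; its recess is 76 mm across, the recess floor 5 mm above the counter. Origin: centre of its underside, z up.
- tray: Fixed rectangular wooden tray, 138 mm long (x) by 96 mm wide (y), rim 10 mm high; inside 128 x 86 mm, its floor 5 mm above the counter. Origin: centre of its underside, z up.
- rest: Fixed steel tong rest: open-ended channel 110 mm long (x), 64 mm wide overall (y), a 5 mm thick, 8 mm high rim along each long side, 54 mm between the rims, floor 3 mm above the counter; the tongs' ends overhang it. Origin: centre of its underside, z up.
- stand: Fixed brass teardrop-shaped dish for the diya: a round part 82 mm across (78 mm inside the rim) about the origin, drawn out to a point 68 mm from the origin along +x; rim 9 mm high, floor 4 mm above the counter. Origin: centre of the round part's underside, z up.
- plate: Round steel plate, 212 mm across, 10 mm high at its rim, with four little diyas (44 mm) on it, at the right-hand side of the counter. A bystander: not to be disturbed. Origin: centre of its underside.

How it is judged (in metres and radians):
At the end, for the whole second after the job is handed in: Each flat on its rest's floor (height 3 mm, tilt 0.1 rad), at rest: bottle within 13 mm of the centre; container 15 mm, 0.3 rad; tongs 14 mm across, 25 mm along, 0.25 rad; diya 15 mm, its spout tip towards the stand's point, within 20 mm of its centre line (z of bottle in the frame of coaster between 0.002 and 0.008 m and angle between each of bottle, container, tongs, diya's own z axis and vertical below 0.1 rad and linear speed of each of bottle, container, tongs, diya below 0.02 m/s and angular speed of each of bottle, container, tongs, diya below 0.2 rad/s and z of container in the frame of tray between 0.002 and 0.008 m and z of tongs in the frame of rest between 0 and 0.006 m and z of diya in the frame of stand between 0.001 and 0.007 m and horizontal distance between bottle and coaster below 0.013 m and x of container in the frame of tray between -0.015 and 0.015 m and y of container in the frame of tray between -0.015 and 0.015 m and angle between the x axis of container and the x axis of tray, either way round below 0.3 rad and x of tongs in the frame of rest between -0.025 and 0.025 m and y of tongs in the frame of rest between -0.014 and 0.014 m and angle between the x axis of tongs and the x axis of rest, either way round below 0.25 rad and horizontal distance between diya and stand below 0.015 m and y of diya_spout in the frame of stand between -0.02 and 0.02 m and x of diya_spout in the frame of stand above 0.025 m); the robot touches nothing.
It fails at once if the bottle is tipped over (angle between bottle's own z axis and vertical above 0.6 rad).
It fails at once if the diya is tipped over (angle between diya's own z axis and vertical above 0.7 rad).
It fails at once if the clay diya is dropped or slammed onto the stand (over 35 N) (contact force between diya and stand above 35 N).
It fails at once if the plate of little diyas is pushed away (30 mm) (distance of plate from where it was at the start of the episode above 0.03 m).
It also fails if it takes over 136 s, if anything falls off the work surface, if the arm or the gripper's body presses on something with over 40 N, if the wrist force passes 120 N, or if a joint passes its speed limit or range.

## Working session

There is one attempt and no reset: what is moved stays moved. The work goes in short steps, Python scripts to look and compute and a shell command to move; the robot and the scene stay as the last step left them, time stands still between calls to the robot, and variables do not carry over. Pictures are saved under pics/ and viewed, at most 14 in all, crops included, and the job is handed in when it is done.

```bash
ls; mkdir -p pics
python3 - <<'E'
from workcell import ctrl
import cv2
for n in("scene","top"):
    d=ctrl.get_image(n); cv2.imwrite(f"pics/{n}0.png",d["img"][:,:,::-1])
    print(n,{k:(v.tolist() if hasattr(v,'tolist') else v) for k,v in d.items() if k!="img"})
print(ctrl.get_obs())
E
```

```text
jog.py
pics
workcell.py
scene {'fx': 593.0737272703601, 'fy': 593.0737272703601, 'cx': 314.2427584494874, 'cy': 226.449337768062, 'k1': 0.015685225187041334, 'R': [[-0.2727399043647166, 0.9619753471667227, -0.014709725034431196], [0.7216350910006051, 0.19443891774268082, -0.6644067298753102], [-0.6362827516157213, -0.19182528172928182, -0.7472264190229144]], 't': [270.20520265542604, -320.9136229461494, 1842.9147172658904]}
top {'fx': 506.25035145115913, 'fy': 506.25035145115913, 'cx': 324.3684084290036, 'cy': 235.85487052089707, 'k1': -0.07206175634228505, 'R': [[0.004924059005507687, -0.999978954890222, 0.004224147200252706], [-0.9919615406026083, -0.005418623320006842, -0.12642365477479126], [0.12644388323762437, -0.003567674028691877, -0.9919673462840475]], 't': [-120.55942805594718, 504.64374009714544, 1020.755848603316]}
{'t': 0.1, 'qpos': array([-1.30998813e+00,  4.23750411e-01,  1.63058851e+00, -2.32648331e-05,
        1.08858632e+00, -1.89973535e-02]), 'qvel': array([ 0.00019706, -0.00037554, -0.00148481,  0.00177617,  0.00051175,
       -0.00093435]), 'joint_torque': array([-1.53720110e-03, -5.45619893e+01, -2.74323303e+01,  6.45843451e-02,
        1.87950575e-02, -2.91827337e-05]), 'ee_pos': array([ 172.50647846, -600.23952358,  238.99800497]), 'orientation': array([-3.10958805e+00, -4.37917848e-01,  2.84476984e-04]), 'ft_force': array([-0.65776989, -0.93782679,  0.46490191]), 'moment': array([0.0100952 , 0.0141089 , 0.06681433]), 'grasp_force': 0.0, 'width': 87.81299938047916}
```

View pics/top0.png

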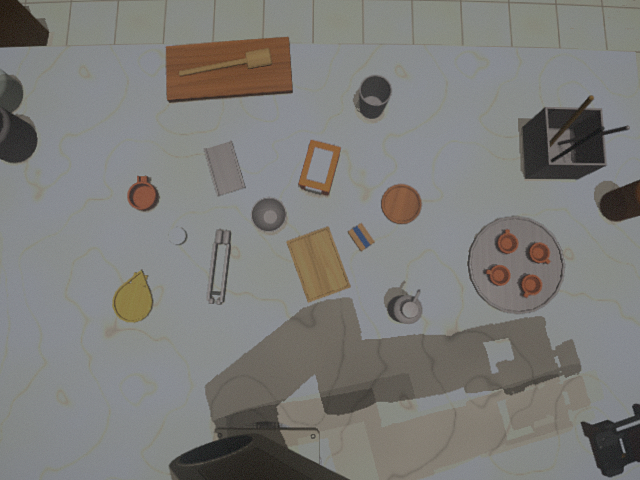

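View pics/scene0.png

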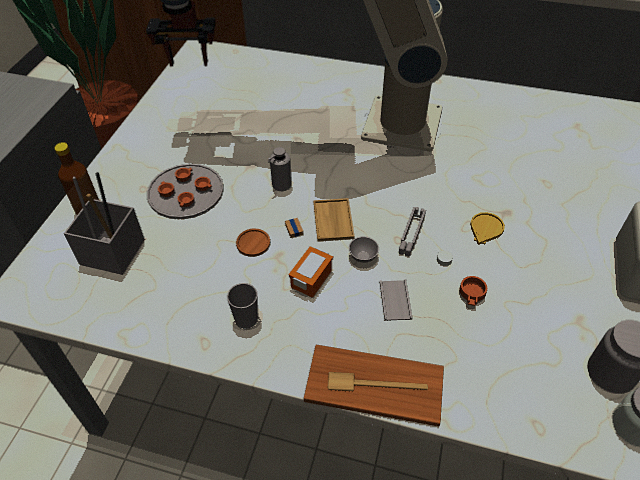

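The top view (up = +x, left = +y) shows bottle (405,308), container (320,167), tongs (219,267), diya (142,193), coaster (401,204), tray (318,263), rest (225,168) and stand (133,297). The scene view agrees. Next I'll segment and measure.

```bash
cat > h.py <<'E'
import numpy as np, cv2
from workcell import ctrl
def cam(n):
    d=ctrl.get_image(n); d["R"]=np.array(d["R"]);d["t"]=np.array(d["t"]); return d
def px2w(d,uv,z):
    uv=np.atleast_2d(np.array(uv,float))
    K=np.array([[d["fx"],0,d["cx"]],[0,d["fy"],d["cy"]],[0,0,1]])
    p=cv2.undistortPoints(uv[:,None],K,np.array([d["k1"],0,0,0.]))[:,0]
    r=np.c_[p,np.ones(len(p))]@d["R"]; c=-d["R"].T@d["t"]
    return (c+r*((z-c[2])/r[:,2])[:,None])[:,:2]
def w2px(d,X):
    K=np.array([[d["fx"],0,d["cx"]],[0,d["fy"],d["cy"]],[0,0,1]])
    return cv2.projectPoints(np.atleast_2d(np.array(X,float)),cv2.Rodrigues(d["R"])[0],d["t"],K,np.array([d["k1"],0,0,0.]))[0][:,0]
def blob(mask,box):
    """largest contour within box (x0,y0,x1,y1)"""
    m=np.zeros_like(mask);x0,y0,x1,y1=box;m[y0:y1,x0:x1]=mask[y0:y1,x0:x1]
    c,_=cv2.findContours(m,cv2.RETR_EXTERNAL,cv2.CHAIN_APPROX_NONE)
    return max(c,key=cv2.contourArea)[:,0]
def rect(w):
    (c,s,a)=cv2.minAreaRect(w.astype(np.float32))
    b=cv2.boxPoints((c,s,a)); e=[b[1]-b[0],b[2]-b[1]]
    l=max(e,key=np.linalg.norm)
    return np.round(c,1),np.round(sorted(s),1),round(float(np.arctan2(l[1],l[0])),3)
E
cat > m.py <<'E'
from h import *
d=cam("top");im=d["img"];hsv=cv2.cvtColor(im,cv2.COLOR_RGB2HSV)
S=hsv[...,1];V=hsv[...,2]
sat=((S>90)&(V>50)).astype(np.uint8)
def show(n,c,z):
    w=px2w(d,c,z);e=cv2.minEnclosingCircle(w.astype(np.float32))
    print(n,"rect",*rect(w),"circ",np.round(e[0],1),round(e[1],1)); return w
show("coaster",blob(sat,(375,175,430,230)),10)
show("tray",blob(sat,(280,220,356,305)),10)
show("container",blob(sat,(292,135,346,198)),56)
show("diya",blob(sat,(120,170,165,216)),30)
show("stand",blob(sat,(105,262,160,328)),9)
bg=cv2.medianBlur(im,5).max(2)
print([im[y,x].tolist() for x,y in[(225,168),(200,120),(212,267),(240,267),(405,310),(430,310),(405,330)]])
g=(V<130).astype(np.uint8)
show("rest",blob(((V<150)*1).astype(np.uint8),(200,135,250,202)),8)
show("tongs",blob(((V<150)*1).astype(np.uint8),(195,220,245,312)),20)
out=im.copy()
cv2.imwrite("pics/a1.png",cv2.resize(out[130:330,100:440],(800,470),interpolation=2)[:,:,::-1])
E
python3 m.py
```

```text
coaster rect [ 578.2 -282.3] [82.  83.3] -0.01 circ [ 578.8 -282.2] 42.8
tray rect [ 448.9 -104.6] [ 94. 136.] 0.354 circ [ 449.  -104.2] 80.9
container rect [ 647.7 -106.5] [ 65.5 101.6] -0.251 circ [ 647.5 -106.9] 59.2
diya rect [596.6 271.4] [58.4 72.5] 0.051 circ [596.6 273.4] 37.0
stand rect [371.5 281.9] [ 82.7 100.5] -0.767 circ [378.  285.1] 54.6
[[127, 121, 117], [138, 140, 140], [120, 114, 114], [139, 145, 141], [138, 137, 135], [139, 142, 146], [138, 142, 147]]
rest rect [656.7 100.4] [108.1 150.2] 0.027 circ [656.7 100.4] 92.5
tongs rect [444.1 102. ] [104.4 192.8] 0.025 circ [444.1 102.1] 109.6
```

View pics/a1.png

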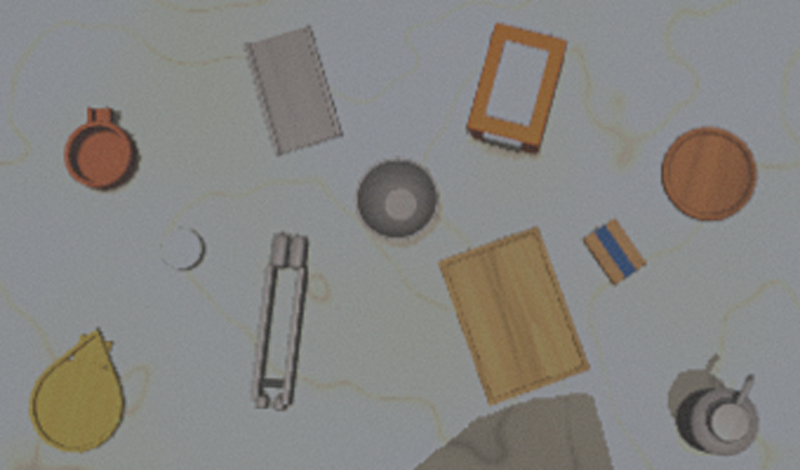

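The crop shows all targets clearly. Rest corners are at crop (246,43), (311,26), (343,134), (278,155). The tongs run (290,234) to (270,408), the bottle head is at (727,421) and its nozzle tip at (750,377).

```bash
cat > m2.py <<'E'
from h import *
d=cam("top");im=d["img"];s=cam("scene")
hsv=cv2.cvtColor(im,cv2.COLOR_RGB2HSV);S=hsv[...,1];V=hsv[...,2]
sat=((S>90)&(V>50)).astype(np.uint8)
print("cams",-d["R"].T@d["t"],-s["R"].T@s["t"])
def inscribed(n,c,z):
    w=px2w(d,c,z);o=w.min(0)-5;k=4
    m=np.zeros(((w.max(0)-o+5)*k).astype(int)[::-1],np.uint8)
    cv2.fillPoly(m,[np.round((w-o)*k).astype(np.int32)],1)
    dt=cv2.distanceTransform(m,cv2.DIST_L2,5);_,r,_,p=cv2.minMaxLoc(dt)
    c0=np.array(p)/k+o;f=w[np.argmax(np.linalg.norm(w-c0,axis=1))];v=f-c0
    print(n,c0,r/k,"tip",f,np.linalg.norm(v),np.arctan2(v[1],v[0]))
inscribed("diya",blob(sat,(120,170,165,216)),30)
inscribed("stand",blob(sat,(105,262,160,328)),9)
cr=lambda L:[[100+(x+.5)/2.353-.5,130+(y+.5)/2.35-.5] for x,y in L]
r=px2w(d,cr([(246,43),(311,26),(343,134),(278,155)]),8);print("rest",rect(r))
t=px2w(d,cr([(290,234),(270,408)]),18);v=t[0]-t[1];print("tongs",t.mean(0),np.linalg.norm(v),np.arctan2(v[1],v[0]))
b=px2w(d,cr([(727,421)]),126);n=px2w(d,cr([(750,377)]),120)
v=(n-b)[0];print("bottle",b,n,np.linalg.norm(v),np.arctan2(v[1],v[0]))
k=s["img"][130:330,140:520]
# check overlay
q=s["img"].copy();z=im.copy()
for X in [(*b[0],126),(*b[0],0),(578,-282,10),(449,-104.5,10),(647.7,-106.5,56),(*r.mean(0),8),(*t.mean(0),20)]:
    for I,D in((q,s),(z,d)):
        u=w2px(D,X)[0];cv2.drawMarker(I,tuple(np.round(u).astype(int).tolist()),(0,255,0),cv2.MARKER_CROSS,7,1)
cv2.imwrite("pics/b1.png",cv2.resize(q[130:330,210:520],(800,516),interpolation=2)[:,:,::-1])
E
python3 m2.py
```

```text
(no output)
```

View pics/b1.png

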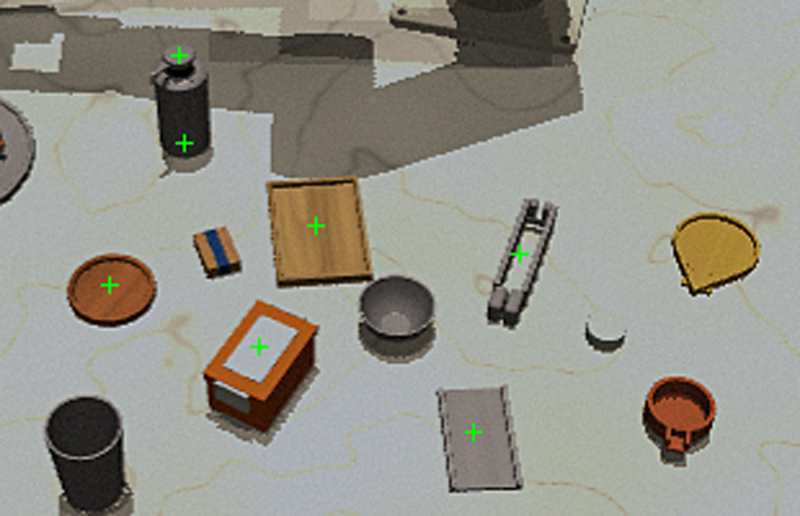

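Both views agree: the projected points land on the right objects and the sizes match those given. Bottle first: with θ=0.28 the fingers clear the nozzle, so no turn is needed.

```bash
cat > go.py <<'E'
import sys,numpy as np
from h import ctrl
from scipy.spatial.transform import Rotation as Ro
o=ctrl.get_obs();R=Ro.from_rotvec(o["orientation"]).as_matrix();p=o["ee_pos"]
th=np.arctan2(R[1,0],R[0,0]);g=np.array([float(a) for a in sys.argv[1:4]])
print("t",o["t"],"p",p.round(1),"th",round(th,3),"tilt",R[:,2].round(3),"q6",o["qpos"][5].round(2))
print("tool delta",(R.T@(g-p)).round(1))
if len(sys.argv)>4: print("rz",round(th-float(sys.argv[4]),3))
E
python3 jog.py '[[[26.7, -26.1, 0, 0, 0, 0], [26.7, -26.1, 0, 0, 0, 0], [26.7, -26.1, 0, 0, 0, 0], [26.7, -26.1, 0, 0, 0, 0], [26.7, -26.1, 0, 0, 0, 0]]]' 86
python3 jog.py '[[[26.7, -26.1, 0, 0, 0, 0], [26.7, -26.1, 0, 0, 0, 0], [26.7, -26.1, 0, 0, 0, 0], [26.7, -26.1, 0, 0, 0, 0], [26.7, -26.1, 0, 0, 0, 0]]]'
python3 jog.py '[[[0, 0, 0, 0, 0, 0]]]'
python3 go.py 357 -276 78
```

```text
t: 0.67
ee_pos: [265.3, -436.8, 239.6]
orientation: [-3.111, -0.437, -0.0]
ft_force: [0.7, 0.0, 0.1]
width: 86.2
grasp_force: 0.0
t: 1.08
ee_pos: [357.7, -274.5, 239.9]
orientation: [3.111, 0.438, 0.001]
ft_force: [-0.2, 0.3, -0.1]
width: 86.0
grasp_force: 0.0
t: 1.17
ee_pos: [358.9, -271.6, 239.7]
orientation: [-3.108, -0.445, -0.001]
ft_force: [-0.5, -0.8, -0.6]
width: 86.2
grasp_force: 0.0
t 1.1667 p [ 358.9 -271.6  239.7] th 0.284 tilt [ 0.     0.002 -1.   ] q6 0.61
tool delta [ -3.2   3.9 161.7]
```

```bash
python3 jog.py '[[[0, 0, 20, 0, 0, 0], [0, 0, 20, 0, 0, 0], [0, 0, 20, 0, 0, 0], [0, 0, 0, 0, 0, 0]]]'
python3 go.py 357 -276 78
python3 - <<'E'
from h import *
s=cam("scene");cv2.imwrite("pics/c1.png",cv2.resize(s["img"][60:260,200:400],(600,600))[:,:,::-1])
E
```

```text
t: 1.5
ee_pos: [355.5, -274.9, 177.0]
orientation: [-3.107, -0.438, 0.006]
ft_force: [-0.0, -0.2, -0.9]
width: 86.1
grasp_force: 0.0
t 1.5 p [ 355.5 -274.9  177. ] th 0.28 tilt [-0.004  0.003 -1.   ] q6 0.61
tool delta [ 1.5  2.  98.9]
```

View pics/c1.png

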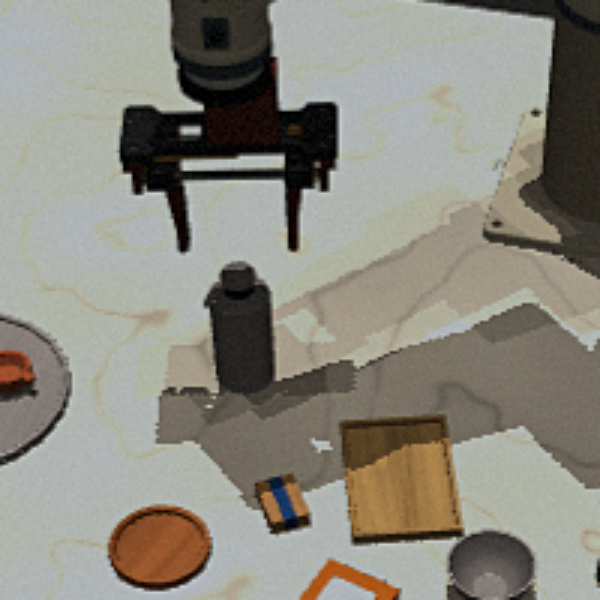

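The fingers, at (180,245) and (292,245) in the crop, straddle the bottle axis at (238,270). Descend and grip.

```bash
python3 jog.py '[[[0.7, 0.5, 25, 0, 0, 0], [0, 0, 25, 0, 0, 0], [0, 0, 25, 0, 0, 0], [0, 0, 22, 0, 0, 0], [0, 0, 0, 0, 0, 0]]]'
python3 jog.py '[[[0, 0, 0, 0, 0, 0], [0, 0, 0, 0, 0, 0], [0, 0, 0, 0, 0, 0], [0, 0, 0, 0, 0, 0], [0, 0, 0, 0, 0, 0]]]' 40
python3 jog.py '[[[0, 0, 0, 0, 0, 0], [0, 0, 0, 0, 0, 0]]]'
python3 jog.py '[[[0, 0, -8, 0, 0, 0], [0, 0, -10, 0, 0, 0], [0, 0, -10, 0, 0, 0], [0, 0, 0, 0, 0, 0], [0, 0, 0, 0, 0, 0]]]'
python3 go.py 578.5 -282.3 115
```

```text
t: 1.97
ee_pos: [356.8, -275.8, 80.8]
orientation: [-3.108, -0.437, 0.005]
ft_force: [-1.2, 1.1, 0.1]
width: 86.0
grasp_force: 0.0
t: 2.38
ee_pos: [358.6, -276.9, 83.8]
orientation: [3.109, 0.438, 0.002]
ft_force: [-0.2, -0.7, 0.3]
width: 56.1
grasp_force: 6.7
t: 2.55
ee_pos: [358.7, -277.0, 83.8]
orientation: [3.109, 0.438, 0.002]
ft_force: [0.0, -0.5, 9.2]
width: 55.9
grasp_force: 30.0
t: 2.97
ee_pos: [358.4, -276.7, 111.6]
orientation: [3.109, 0.438, 0.002]
ft_force: [-0.5, 0.3, -1.2]
width: 55.8
grasp_force: 30.0
t 2.9667 p [ 358.4 -276.7  111.6] th 0.28 tilt [ 0.002 -0.001 -1.   ] q6 0.61
tool delta [210.   66.2  -3.1]
```

```bash
python3 jog.py '[[[12, 3.8, 0, 0, 0, 0], [21, 6.6, 0, 0, 0, 0], [24, 7.6, 0, 0, 0, 0], [24, 7.6, 0, 0, 0, 0], [24, 7.6, 0, 0, 0, 0]]]'
python3 jog.py '[[[24, 7.6, 0, 0, 0, 0], [24, 7.6, 0, 0, 0, 0], [24, 7.6, 0, 0, 0, 0], [21, 6.6, 0, 0, 0, 0], [12, 3.6, 0, 0, 0, 0]]]'
python3 jog.py '[[[0, 0, 0, 0, 0, 0], [0, 0, 0, 0, 0, 0], [0, 0, 0, 0, 0, 0]]]'
python3 go.py 578.5 -282.3 90
python3 - <<'E'
from h import *
s=cam("scene");cv2.imwrite("pics/c2.png",cv2.resize(s["img"][130:280,200:400],(800,600))[:,:,::-1])
d=cam("top");cv2.imwrite("pics/c3.png",cv2.resize(d["img"][150:260,340:490],(800,586))[:,:,::-1])
E
```

```text
t: 3.38
ee_pos: [469.8, -279.0, 110.2]
orientation: [-3.111, -0.438, 0.001]
ft_force: [0.8, -0.4, -2.8]
width: 55.9
grasp_force: 30.0
t: 3.8
ee_pos: [581.3, -281.6, 110.0]
orientation: [3.11, 0.439, 0.002]
ft_force: [-0.0, -0.8, -1.7]
width: 55.7
grasp_force: 30.0
t: 4.05
ee_pos: [577.1, -281.4, 109.8]
orientation: [-3.11, -0.438, 0.003]
ft_force: [-0.3, 0.2, -1.9]
width: 55.8
grasp_force: 30.0
t 4.05 p [ 577.1 -281.4  109.8] th 0.28 tilt [-0.002  0.001 -1.   ] q6 0.82
tool delta [ 1.1  1.2 19.8]
```

View pics/c2.png

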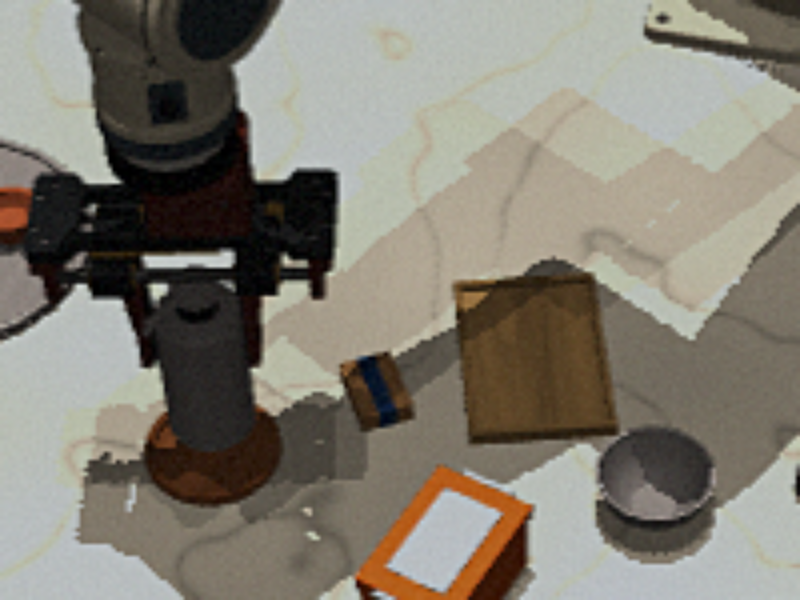

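The bottle hangs over the coaster; its underside centre is around crop (212,432), i.e. px (253,238). Check that before lowering.

```bash
python3 - <<'E'
from h import *
s=cam("scene")
print(px2w(s,[(252.6,237.6)],26), w2px(s,(577.1,-281.4,26)), w2px(s,(577.1,-281.4,126)))
E
python3 jog.py '[[[0.6, 0.6, 8, 0, 0, 0], [0, 0, 6, 0, 0, 0], [0, 0, 3, 0, 0, 0], [0, 0, 2, 0, 0, 0], [0, 0, 0, 0, 0, 0]]]'
python3 jog.py '[[[0, 0, 0, 0, 0, 0], [0, 0, 0, 0, 0, 0]]]'
python3 go.py 578.5 -282.3 88.8
```

```text
[[ 582.76404123 -277.95190598]] [[252.07797892 235.6998243 ]] [[248.23225428 208.72696613]]
t: 4.62
ee_pos: [578.3, -282.3, 90.8]
orientation: [-3.11, -0.438, 0.002]
ft_force: [0.8, -0.1, -2.1]
width: 55.9
grasp_force: 30.0
t: 4.78
ee_pos: [579.0, -282.5, 91.8]
orientation: [3.111, 0.438, 0.0]
ft_force: [0.3, -0.2, -1.8]
width: 55.7
grasp_force: 30.0
t 4.7833 p [ 579.  -282.5   91.8] th 0.28 tilt [ 0. -0. -1.] q6 0.82
tool delta [-0.4 -0.3  3. ]
```

```bash
python3 jog.py '[[[0, 0, 1, 0, 0, 0], [0, 0, 1, 0, 0, 0], [0, 0, 0.8, 0, 0, 0], [0, 0, 0, 0, 0, 0], [0, 0, 0, 0, 0, 0]]]'
python3 jog.py '[[[0, 0, 0.5, 0, 0, 0], [0, 0, 0, 0, 0, 0], [0, 0, 0, 0, 0, 0]]]'
```

```text
t: 5.2
ee_pos: [578.8, -282.4, 88.9]
orientation: [3.111, 0.438, 0.0]
ft_force: [-0.4, 0.5, -1.9]
width: 55.7
grasp_force: 30.0
t: 5.45
ee_pos: [578.9, -282.4, 88.8]
orientation: [3.111, 0.438, 0.0]
ft_force: [-1.9, -0.2, 3.8]
width: 55.6
grasp_force: 30.0
```

Contact. Release, rise, and look.

```bash
python3 jog.py '[[[0, 0, 0, 0, 0, 0], [0, 0, 0, 0, 0, 0], [0, 0, 0, 0, 0, 0], [0, 0, 0, 0, 0, 0], [0, 0, 0, 0, 0, 0]]]' 84
python3 jog.py '[[[0, 0, -15, 0, 0, 0], [0, 0, -35, 0, 0, 0], [0, 0, -35, 0, 0, 0], [0, 0, -35, 0, 0, 0], [0, 0, 0, 0, 0, 0]]]'
python3 go.py 647.7 -106.5 150 -0.251
python3 - <<'E'
from h import *
s=cam("scene");cv2.imwrite("pics/c4.png",cv2.resize(s["img"][150:300,200:400],(800,600))[:,:,::-1])
E
```

```text
t: 5.87
ee_pos: [578.9, -282.4, 88.3]
orientation: [3.111, 0.438, 0.0]
ft_force: [-0.1, -0.7, -1.3]
width: 83.2
grasp_force: 0.0
t: 6.28
ee_pos: [582.4, -284.2, 215.9]
orientation: [3.104, 0.437, 0.015]
ft_force: [0.6, 0.1, 0.0]
width: 83.9
grasp_force: 0.0
t 6.2833 p [ 582.4 -284.2  215.9] th 0.28 tilt [ 0.01  -0.005 -1.   ] q6 0.82
tool delta [ 111.3 -153.3   65.6]
rz 0.531
```

View pics/c4.png

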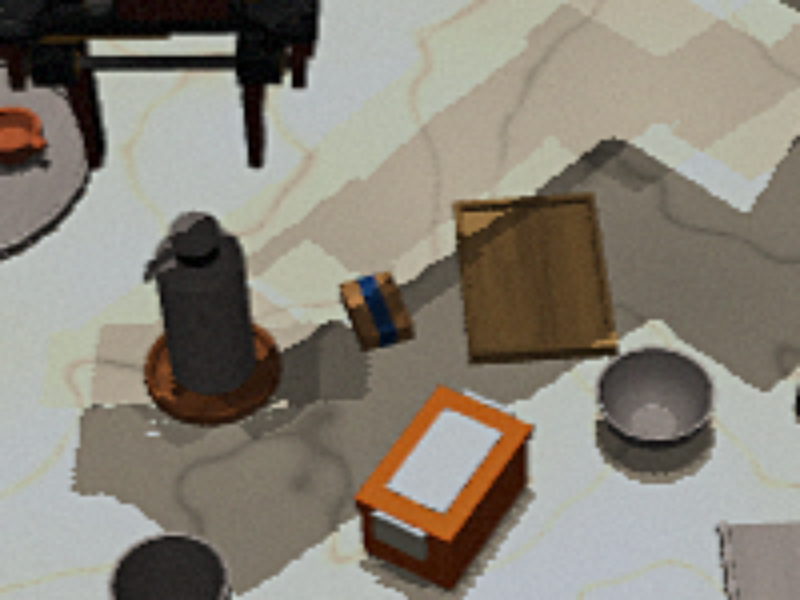

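The bottle stands upright inside the coaster rim, which spans crop (145–280, 330–422), with the body base centred in it. Next, the container.

```bash
python3 jog.py '[[[19.1, -25, 0, 0, 0, 0], [19.1, -25, 0, 0, 0, 0], [19.1, -25, 0, 0, 0, 0], [19.1, -25, 0, 0, 0, 0], [19.1, -25, 0, 0, 0, 0]]]'
python3 jog.py '[[[19.1, -25, 0, 0, 0, 0], [0, 0, 0, 0, 0, 0.106], [0, 0, 0, 0, 0, 0.106], [0, 0, 0, 0, 0, 0.106], [0, 0, 0, 0, 0, 0.106]]]'
python3 jog.py '[[[0, 0, 0, 0, 0, 0.107], [0, 0, 25, 0, 0, 0], [0, 0, 25, 0, 0, 0], [0, 0, 15, 0, 0, 0], [0, 0, 0, 0, 0, 0]]]'
python3 jog.py '[[[0, 0, 0, 0, 0, 0], [0, 0, 0, 0, 0, 0]]]'
python3 go.py 647.7 -106.5 38 -0.251
```

```text
t: 6.75
ee_pos: [635.6, -134.4, 206.7]
orientation: [-3.11, -0.437, 0.003]
ft_force: [0.9, 0.2, -0.6]
width: 83.9
grasp_force: 0.0
t: 7.17
ee_pos: [646.8, -106.0, 206.6]
orientation: [-3.133, 0.233, 0.004]
ft_force: [-0.5, 0.7, 0.1]
width: 83.9
grasp_force: 0.0
t: 7.58
ee_pos: [644.2, -106.0, 138.2]
orientation: [-3.116, 0.393, 0.013]
ft_force: [-0.6, 0.2, -0.3]
width: 84.1
grasp_force: 0.0
t: 7.75
ee_pos: [647.8, -106.6, 143.6]
orientation: [3.117, -0.394, 0.0]
ft_force: [0.1, 0.1, -0.5]
width: 84.3
grasp_force: 0.0
t 7.75 p [ 647.8 -106.6  143.6] th -0.251 tilt [ 0. -0. -1.] q6 1.64
tool delta [-1.000e-01 -1.000e-01  1.056e+02]
rz -0.0
```

```bash
python3 jog.py '[[[0, 0, 30, 0, 0, 0], [0, 0, 20, 0, 0, 0], [0, 0, 15, 0, 0, 0], [0, 0, 10, 0, 0, 0], [0, 0, 0, 0, 0, 0]]]' 86
python3 jog.py '[[[0, 0, 12, 0, 0, 0], [0, 0, 12, 0, 0, 0], [0, 0, 6, 0, 0, 0], [0, 0, 0, 0, 0, 0], [0, 0, 0, 0, 0, 0]]]'
python3 jog.py '[[[0, 0, 0, 0, 0, 0], [0, 0, 0, 0, 0, 0], [0, 0, 0, 0, 0, 0], [0, 0, 0, 0, 0, 0], [0, 0, 0, 0, 0, 0]]]' 50
python3 jog.py '[[[0, 0, 0, 0, 0, 0], [0, 0, 0, 0, 0, 0]]]'
python3 jog.py '[[[0, 0, -8, 0, 0, 0], [0, 0, -12, 0, 0, 0], [0, 0, -15, 0, 0, 0], [0, 0, -15, 0, 0, 0], [0, 0, 0, 0, 0, 0]]]'
python3 go.py 449 -104.5 90 0.354
```

```text
t: 8.17
ee_pos: [646.8, -106.5, 66.9]
orientation: [-3.117, 0.394, 0.004]
ft_force: [-0.2, 1.1, 0.5]
width: 85.8
grasp_force: 0.0
t: 8.58
ee_pos: [647.3, -106.6, 38.0]
orientation: [-3.117, 0.394, 0.001]
ft_force: [0.2, 1.0, -0.8]
width: 86.1
grasp_force: 0.0
t: 9.0
ee_pos: [647.9, -106.6, 38.9]
orientation: [-3.117, 0.394, -0.001]
ft_force: [0.6, 0.8, 1.9]
width: 65.6
grasp_force: 30.0
t: 9.17
ee_pos: [647.9, -106.6, 38.9]
orientation: [-3.117, 0.394, -0.001]
ft_force: [-0.2, 0.6, 4.8]
width: 65.7
grasp_force: 30.0
t: 9.58
ee_pos: [649.9, -107.1, 92.7]
orientation: [3.116, -0.393, 0.01]
ft_force: [1.2, -0.2, -1.5]
width: 65.9
grasp_force: 30.0
t 9.5833 p [ 649.9 -107.1   92.7] th -0.251 tilt [ 0.006 -0.001 -1.   ] q6 1.64
tool delta [-195.3   47.5    1.5]
rz -0.605
```

```bash
python3 jog.py '[[[-13, 3.2, 0, 0, 0, 0], [-25, 6.1, 0, 0, 0, 0], [-28, 6.9, 0, 0, 0, 0], [-28, 6.9, 0, 0, 0, 0], [-28, 6.9, 0, 0, 0, 0]]]'
python3 jog.py '[[[-28, 6.9, 0, 0, 0, 0], [-25, 6.1, 0, 0, 0, 0], [-18, 4.4, 0, 0, 0, 0], [0, 0, 0, 0, 0, -0.08], [0, 0, 0, 0, 0, -0.11]]]'
python3 jog.py '[[[0, 0, 0, 0, 0, -0.115], [0, 0, 0, 0, 0, -0.115], [0, 0, 0, 0, 0, -0.11], [0, 0, 0, 0, 0, -0.075], [0, 0, 0, 0, 0, 0]]]'
python3 jog.py '[[[0, 0, 0, 0, 0, 0], [0, 0, 0, 0, 0, 0]]]'
python3 go.py 449 -104.5 43.9 0.354
python3 - <<'E'
from h import *
s=cam("scene");cv2.imwrite("pics/c5.png",cv2.resize(s["img"][150:300,220:420],(800,600))[:,:,::-1])
E
```

```text
t: 10.0
ee_pos: [520.8, -105.3, 88.8]
orientation: [3.117, -0.393, 0.001]
ft_force: [0.7, -1.0, -1.5]
width: 65.7
grasp_force: 30.0
t: 10.42
ee_pos: [447.7, -104.5, 88.9]
orientation: [3.14, -0.091, 0.0]
ft_force: [0.4, 0.3, -1.9]
width: 65.7
grasp_force: 30.0
t: 10.83
ee_pos: [449.1, -104.6, 88.9]
orientation: [3.091, 0.557, 0.002]
ft_force: [-0.1, -0.7, -3.0]
width: 66.1
grasp_force: 30.0
t: 11.0
ee_pos: [449.0, -104.6, 88.7]
orientation: [3.093, 0.549, 0.001]
ft_force: [-0.5, 1.0, -2.0]
width: 65.8
grasp_force: 30.0
t 11.0 p [ 449.  -104.6   88.7] th 0.351 tilt [ 0.001 -0.    -1.   ] q6 0.96
tool delta [ 0.  -0.1 44.8]
rz -0.003
```

View pics/c5.png

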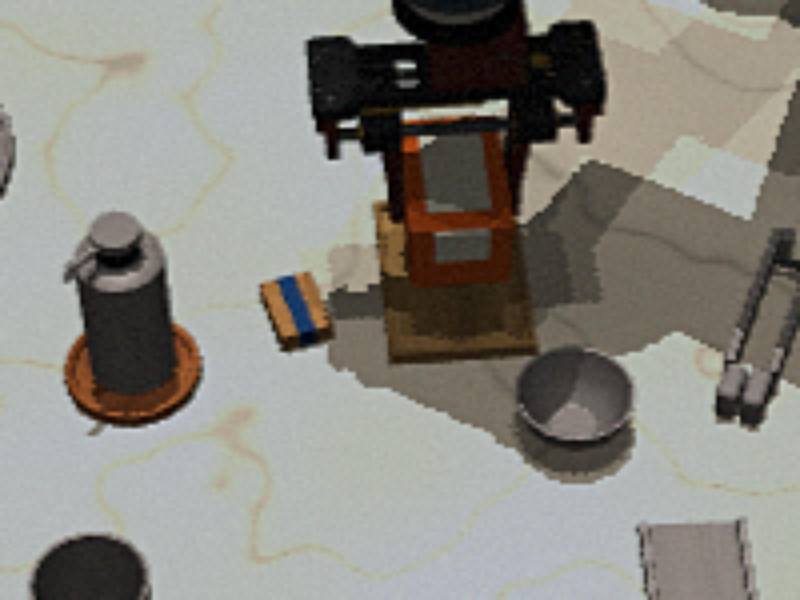

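The bottle is fine, and the container is held aligned over the tray with its near lower corners at crop (412,278) and (511,283). Check the offset along its length.

```bash
python3 - <<'E'
from h import *
s=cam("scene")
w=px2w(s,[(323,219.5),(347.75,220.75)],50);print(w,w.mean(0)-50*np.array([np.cos(.354),np.sin(.354)]))
E
python3 jog.py '[[[0, 0, 10, 0, 0, 0], [0, 0, 12, 0, 0, 0], [0, 0, 10, 0, 0, 0], [0, 0, 6, 0, 0, 0], [0, 0, 0, 0, 0, 0]]]'
python3 jog.py '[[[0, 0, 2, 0, 0, 0], [0, 0, 2, 0, 0, 0], [0, 0, 0, 0, 0, 0], [0, 0, 0, 0, 0, 0]]]'
```

```text
[[ 497.42568066 -115.89345359]
 [ 485.22816235  -54.03585953]] [ 444.42724099 -102.29728382]
t: 11.52
ee_pos: [447.8, -104.3, 48.8]
orientation: [-3.091, -0.552, 0.004]
ft_force: [-1.0, 0.0, -1.9]
width: 65.6
grasp_force: 30.0
t: 11.85
ee_pos: [449.0, -104.6, 46.6]
orientation: [3.092, 0.553, 0.001]
ft_force: [0.1, 0.0, -2.1]
width: 65.9
grasp_force: 30.0
```

```bash
python3 jog.py '[[[2, 0, 1, 0, 0, 0], [0, 0, 1, 0, 0, 0], [0, 0, 0.6, 0, 0, 0], [0, 0, 0.5, 0, 0, 0], [0, 0, 0, 0, 0, 0]]]'
python3 jog.py '[[[0, 0, 0, 0, 0, 0]]]'
python3 jog.py '[[[0, 0, 0, 0, 0, 0], [0, 0, 0, 0, 0, 0], [0, 0, 0, 0, 0, 0], [0, 0, 0, 0, 0, 0], [0, 0, 0, 0, 0, 0]]]' 86
python3 jog.py '[[[0, 0, -10, 0, 0, 0], [0, 0, -30, 0, 0, 0], [0, 0, -30, 0, 0, 0], [0, 0, -20, 0, 0, 0], [0, 0, 0, 0, 0, 0]]]'
python3 jog.py '[[[0, 0, 0, 0, 0, 0], [0, 0, 0, 0, 0, 0]]]'
python3 go.py 442.1 103.4 120 -0.085
```

```text
t: 12.27
ee_pos: [451.0, -103.9, 43.9]
orientation: [3.092, 0.553, 0.001]
ft_force: [-0.1, -0.4, 5.6]
width: 65.8
grasp_force: 30.0
t: 12.35
ee_pos: [451.0, -103.9, 43.9]
orientation: [3.092, 0.553, 0.001]
ft_force: [-1.2, 0.7, 6.3]
width: 65.4
grasp_force: 30.0
t: 12.77
ee_pos: [450.7, -103.8, 43.2]
orientation: [-3.093, -0.553, 0.0]
ft_force: [-0.4, -0.7, 0.3]
width: 86.5
grasp_force: 0.0
t: 13.18
ee_pos: [453.1, -104.4, 137.4]
orientation: [3.09, 0.552, 0.01]
ft_force: [1.0, -0.3, 0.3]
width: 86.1
grasp_force: 0.0
t: 13.35
ee_pos: [450.3, -103.7, 133.1]
orientation: [-3.092, -0.553, 0.0]
ft_force: [-0.3, 0.4, -0.3]
width: 85.9
grasp_force: 0.0
t 13.35 p [ 450.3 -103.7  133.1] th 0.354 tilt [-0.  0. -1.] q6 0.96
tool delta [  64.1 -197.1   13.1]
rz 0.439
```

```bash
python3 jog.py '[[[10.7, -32.9, 0, 0, 0, 0], [10.7, -32.9, 0, 0, 0, 0], [10.7, -32.9, 0, 0, 0, 0], [10.7, -32.9, 0, 0, 0, 0], [10.7, -32.9, 0, 0, 0, 0]]]' 66
python3 jog.py '[[[10.6, -32.6, 0, 0, 0, 0], [0, 0, 0, 0, 0, 0.11], [0, 0, 0, 0, 0, 0.11], [0, 0, 0, 0, 0, 0.11], [0, 0, 0, 0, 0, 0.109]]]'
python3 jog.py '[[[0, 0, 25, 0, 0, 0], [0, 0, 25, 0, 0, 0], [0, 0, 0, 0, 0, 0], [0, 0, 0, 0, 0, 0]]]'
python3 go.py 442.1 103.4 26 -0.085
python3 - <<'E'
from h import *
s=cam("scene");cv2.imwrite("pics/c6.png",cv2.resize(s["img"][150:300,300:500],(800,600))[:,:,::-1])
E
```

```text
t: 13.77
ee_pos: [442.5, 70.3, 131.9]
orientation: [-3.093, -0.552, 0.005]
ft_force: [0.3, -0.6, 0.5]
width: 66.4
grasp_force: 0.0
t: 14.18
ee_pos: [441.4, 103.5, 131.8]
orientation: [3.138, -0.141, -0.005]
ft_force: [0.4, -0.2, -0.3]
width: 65.8
grasp_force: 0.0
t: 14.52
ee_pos: [440.6, 102.9, 81.6]
orientation: [3.137, -0.134, -0.009]
ft_force: [0.6, 0.6, 0.6]
width: 66.0
grasp_force: 0.0
t 14.5167 p [440.6 102.9  81.6] th -0.085 tilt [-0.006 -0.001 -1.   ] q6 1.86
tool delta [ 1.7 -0.8 55.6]
rz -0.0
```

View pics/c6.png

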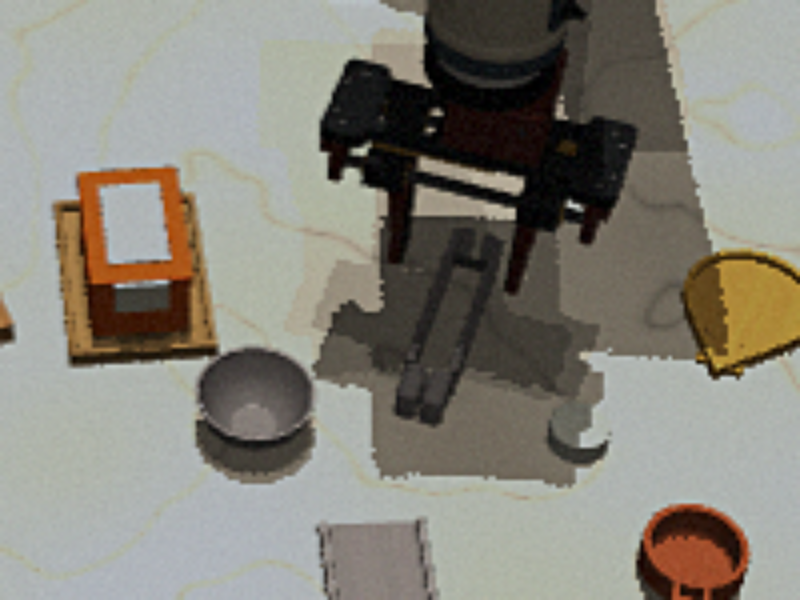

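The container sits square in the tray, and the fingers at (397,255) and (515,288) straddle the tongs. Descend, grip, and lift.

```bash
python3 jog.py '[[[0, 0, 20, 0, 0, 0], [0, 0, 18, 0, 0, 0], [0, 0, 12, 0, 0, 0], [0, 0, 6, 0, 0, 0], [0, 0, 0, 0, 0, 0]]]'
python3 jog.py '[[[0, 0, 0, 0, 0, 0], [0, 0, 0, 0, 0, 0], [0, 0, 0, 0, 0, 0], [0, 0, 0, 0, 0, 0], [0, 0, 0, 0, 0, 0]]]' 20
python3 jog.py '[[[0, 0, 0, 0, 0, 0], [0, 0, 0, 0, 0, 0]]]'
python3 jog.py '[[[0, 0, -8, 0, 0, 0], [0, 0, -15, 0, 0, 0], [0, 0, -20, 0, 0, 0], [0, 0, -15, 0, 0, 0], [0, 0, 0, 0, 0, 0]]]'
python3 jog.py '[[[0, 0, 0, 0, 0, 0], [0, 0, 0, 0, 0, 0]]]'
python3 go.py 657 99.1 60 0.307
```

```text
t: 14.98
ee_pos: [442.4, 103.2, 27.1]
orientation: [3.139, -0.134, -0.001]
ft_force: [-0.2, 0.5, 0.2]
width: 65.8
grasp_force: 0.0
t: 15.4
ee_pos: [442.9, 103.3, 27.8]
orientation: [-3.139, 0.134, -0.001]
ft_force: [0.7, -0.4, 1.0]
width: 36.3
grasp_force: 0.0
t: 15.57
ee_pos: [442.9, 103.3, 27.7]
orientation: [-3.138, 0.134, -0.001]
ft_force: [-0.2, 0.7, 6.7]
width: 34.1
grasp_force: 30.0
t: 15.98
ee_pos: [444.0, 103.5, 87.7]
orientation: [-3.138, 0.134, -0.006]
ft_force: [0.5, -0.5, -1.0]
width: 33.5
grasp_force: 30.0
t: 16.15
ee_pos: [442.1, 103.2, 84.9]
orientation: [3.139, -0.134, -0.001]
ft_force: [0.2, 0.1, -2.5]
width: 34.0
grasp_force: 30.0
t 16.15 p [442.1 103.2  84.9] th -0.085 tilt [-0. -0. -1.] q6 1.86
tool delta [214.4 -14.2  24.8]
rz -0.392
```

```bash
python3 jog.py '[[[12, -1.4, 0, 0, 0, 0], [22, -1.4, 0, 0, 0, 0], [26, -1.4, 0, 0, 0, 0], [26, -1.4, 0, 0, 0, 0], [26, -1.5, 0, 0, 0, 0]]]'
python3 jog.py '[[[26, -1.4, 0, 0, 0, 0], [26, -1.4, 0, 0, 0, 0], [26, -1.4, 0, 0, 0, 0], [15.4, -1.4, 0, 0, 0, 0], [9, -1.5, 0, 0, 0, 0]]]'
python3 jog.py '[[[0, 0, 5, 0, 0, -0.09], [0, 0, 10, 0, 0, -0.112], [0, 0, 10, 0, 0, -0.11], [0, 0, 5, 0, 0, -0.08], [0, 0, 0, 0, 0, 0]]]'
python3 jog.py '[[[0, 0, 0, 0, 0, 0], [0, 0, 0, 0, 0, 0], [0, 0, 0, 0, 0, 0]]]'
python3 go.py 657 99.1 30.7 0.307
python3 - <<'E'
from h import *
s=cam("scene");cv2.imwrite("pics/c7.png",cv2.resize(s["img"][190:340,300:500],(800,600))[:,:,::-1])
E
```

```text
t: 16.57
ee_pos: [554.9, 100.6, 83.8]
orientation: [3.138, -0.134, -0.004]
ft_force: [0.3, 0.3, -2.1]
width: 33.7
grasp_force: 30.0
t: 16.98
ee_pos: [658.5, 98.8, 83.4]
orientation: [3.138, -0.135, -0.002]
ft_force: [-0.3, -0.7, -1.7]
width: 33.8
grasp_force: 30.0
t: 17.4
ee_pos: [654.9, 99.0, 52.5]
orientation: [-3.104, -0.484, 0.008]
ft_force: [-0.8, 0.5, -0.9]
width: 33.8
grasp_force: 30.0
t: 17.65
ee_pos: [657.4, 99.2, 55.5]
orientation: [-3.105, -0.477, -0.0]
ft_force: [0.8, 0.3, -1.4]
width: 33.5
grasp_force: 30.0
t 17.65 p [657.4  99.2  55.5] th 0.305 tilt [ 0.  0. -1.] q6 1.4
tool delta [-0.4  0.  24.8]
rz -0.002
```

View pics/c7.png

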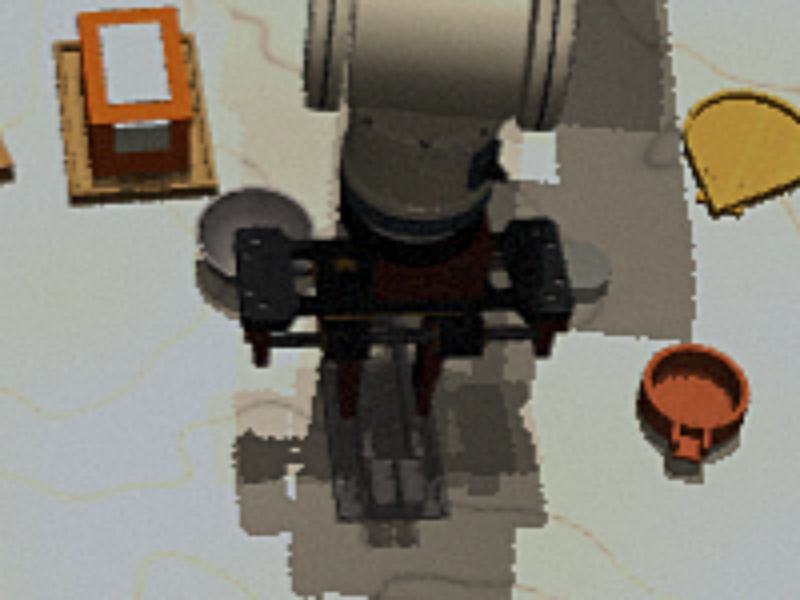

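The tongs are level and in line above the rest. Lower and release.

```bash
python3 jog.py '[[[0, 0, 8, 0, 0, 0], [0, 0, 7, 0, 0, 0], [0, 0, 4, 0, 0, 0], [0, 0, 2.5, 0, 0, 0], [0, 0, 0, 0, 0, 0]]]'
python3 jog.py '[[[0, 0, 1.5, 0, 0, 0], [0, 0, 1, 0, 0, 0], [0, 0, 0.7, 0, 0, 0], [0, 0, 0, 0, 0, 0], [0, 0, 0, 0, 0, 0]]]'
```

```text
t: 18.12
ee_pos: [656.7, 99.0, 32.7]
orientation: [-3.105, -0.48, 0.003]
ft_force: [-0.7, 0.2, -2.1]
width: 33.7
grasp_force: 30.0
t: 18.53
ee_pos: [657.5, 99.2, 30.8]
orientation: [3.105, 0.48, 0.001]
ft_force: [0.3, -0.7, -0.0]
width: 33.7
grasp_force: 30.0
```

```bash
python3 jog.py '[[[0, 0, 0, 0, 0, 0], [0, 0, 0, 0, 0, 0], [0, 0, 0, 0, 0, 0], [0, 0, 0, 0, 0, 0], [0, 0, 0, 0, 0, 0]]]' 56
python3 jog.py '[[[0, 0, -10, 0, 0, 0], [0, 0, -25, 0, 0, 0], [0, 0, -35, 0, 0, 0], [0, 0, -30, 0, 0, 0], [0, 0, 0, 0, 0, 0]]]'
python3 jog.py '[[[0, 0, 0, 0, 0, 0], [0, 0, 0, 0, 0, 0]]]' 84
python3 go.py 591 271.5 110 0.63
python3 - <<'E'
from h import *
d=cam("top");im=d["img"];hsv=cv2.cvtColor(im,cv2.COLOR_RGB2HSV)
sat=((hsv[...,1]>90)&(hsv[...,2]>50)).astype(np.uint8)
w=px2w(d,blob(sat,(120,170,165,216)),30);print(rect(w))
cv2.imwrite("pics/d1.png",cv2.resize(im[130:330,100:360],(780,600),interpolation=2)[:,:,::-1])
E
```

```text
t: 18.95
ee_pos: [657.4, 99.2, 30.6]
orientation: [3.105, 0.48, 0.0]
ft_force: [-0.7, 0.2, -1.0]
width: 56.1
grasp_force: 0.0
t: 19.37
ee_pos: [661.3, 99.7, 137.9]
orientation: [3.104, 0.48, 0.017]
ft_force: [0.2, -0.5, -0.0]
width: 55.9
grasp_force: 0.0
t: 19.53
ee_pos: [657.0, 99.1, 130.6]
orientation: [3.105, 0.48, -0.0]
ft_force: [-0.4, -0.4, 0.6]
width: 66.0
grasp_force: 0.0
t 19.5333 p [657.   99.1 130.6] th 0.307 tilt [-0. -0. -1.] q6 1.4
tool delta [ -10.8 -184.3   20.7]
rz -0.323Traceback (most recent call last):
  File "<stdin>", line 4, in <module>
  File "h.py", line 18, in blob
    return max(c,key=cv2.contourArea)[:,0]
           ~~~^^^^^^^^^^^^^^^^^^^^^^^
ValueError: max() iterable argument is empty
```

```bash
python3 jog.py '[[[-1.8, -30.7, 0, 0, 0, 0], [-1.8, -30.7, 0, 0, 0, 0], [-1.8, -30.7, 0, 0, 0, 0], [-1.8, -30.7, 0, 0, 0, 0], [-1.8, -30.7, 0, 0, 0, 0]]]'
python3 jog.py '[[[-1.8, -30.7, 0, 0, 0, 0], [0, 0, 0, 0, 0, -0.108], [0, 0, 0, 0, 0, -0.108], [0, 0, 0, 0, 0, -0.107], [0, 0, 0, 0, 0, 0]]]' 84
python3 jog.py '[[[0, 0, 25, 0, 0, 0], [0, 0, 20, 0, 0, 0], [0, 0, 0, 0, 0, 0], [0, 0, 0, 0, 0, 0], [0, 0, 0, 0, 0, 0]]]'
python3 go.py 591 271.5 26 0.63
python3 - <<'E'
from h import *
s=cam("scene");cv2.imwrite("pics/c8.png",cv2.resize(s["img"][200:350,360:560],(800,600))[:,:,::-1])
E
```

```text
t: 20.0
ee_pos: [600.7, 243.5, 128.6]
orientation: [3.104, 0.479, -0.005]
ft_force: [0.6, 0.4, -0.1]
width: 83.8
grasp_force: 0.0
t: 20.42
ee_pos: [590.2, 271.4, 128.7]
orientation: [2.985, 0.979, -0.005]
ft_force: [0.5, 0.4, 0.5]
width: 83.9
grasp_force: 0.0
t: 20.83
ee_pos: [591.6, 271.4, 85.7]
orientation: [2.988, 0.971, -0.0]
ft_force: [0.4, 0.6, 0.1]
width: 84.2
grasp_force: 0.0
t 20.8333 p [591.6 271.4  85.7] th 0.628 tilt [-0. -0. -1.] q6 1.35
tool delta [-0.4 -0.5 59.7]
rz -0.002
```

View pics/c8.png

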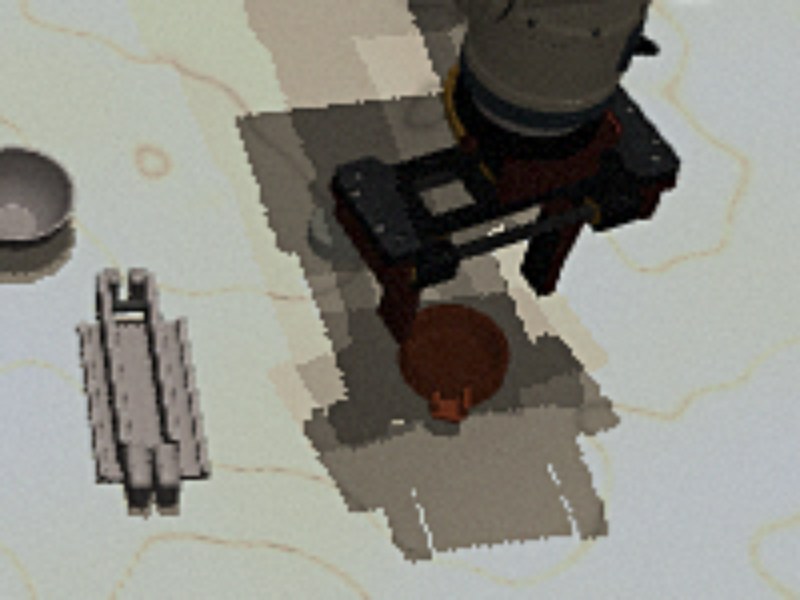

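The tongs lie well in the rest. The diya rim centre is at about crop (455,352) and its spout end at (450,408). Cross-check by ray.

Run:
```python
from h import *
s=cam("scene")
print(px2w(s,[(473.6,288.3),(472.6,301.5)],30))
for h in(-.1,.05,.2): print(h,w2px(s,[(591,271.5,30),(591+45*np.cos(h),271.5+45*np.sin(h),27)]).round(1).tolist())
```

```text
[[598.1231613  276.0557456 ]
 [636.1283612  277.59305846]]
-0.1 [[471.9, 285.5], [467.7, 301.1]]
0.05 [[471.9, 285.5], [470.7, 301.8]]
0.2 [[471.9, 285.5], [473.7, 302.2]]
```

Run:
```python
from h import *
for n,box in(("top",(115,165,170,220)),("scene",(450,265,500,315))):
    d=cam(n);im=cv2.imread(f"pics/{n}0.png")[:,:,::-1];hsv=cv2.cvtColor(np.ascontiguousarray(im),cv2.COLOR_RGB2HSV)
    for S in(60,90):
        m=((hsv[...,1]>S)&((hsv[...,0]<15)|(hsv[...,0]>170))).astype(np.uint8)
        c=blob(m,box);print(n,S,c.min(0),c.max(0),[(int(y),int(c[c[:,1]==y,0].min()),int(c[c[:,1]==y,0].max())) for y in np.unique(c[:,1])[::2]])
    a=np.linspace(0,2*np.pi,90)
    for C in((591,271.5),(596,273)):
        for z in (30,10):
            u=w2px(d,np.c_[C[0]+31*np.cos(a),C[1]+31*np.sin(a),0*a+z]);print(C,z,u.min(0).round(1),u.max(0).round(1))
```

```text
top 60 [127 176] [156 210] [(176, 137, 146), (178, 137, 147), (180, 137, 146), (182, 137, 147), (184, 133, 150), (186, 131, 152), (188, 129, 154), (190, 128, 155), (192, 128, 155), (194, 127, 156), (196, 127, 155), (198, 128, 155), (200, 128, 156), (202, 129, 153), (204, 130, 154), (206, 132, 150), (208, 136, 150), (210, 143, 143)]
top 90 [128 176] [155 209] [(176, 137, 146), (178, 137, 146), (180, 137, 146), (182, 137, 147), (184, 133, 150), (186, 131, 152), (188, 130, 153), (190, 129, 154), (192, 128, 155), (194, 128, 155), (196, 128, 155), (198, 128, 154), (200, 128, 154), (202, 129, 153), (204, 130, 151), (206, 132, 149), (208, 136, 146)]
(591, 271.5) 30 [127.  180.7] [155.6 209.3]
(591, 271.5) 10 [130.4 182.9] [158.6 211. ]
(596, 273) 30 [126.4 178.4] [155.1 207. ]
(596, 273) 10 [129.9 180.6] [158.1 208.7]
scene 60 [459 276] [487 305] [(276, 467, 475), (278, 464, 480), (280, 462, 483), (282, 461, 485), (284, 461, 486), (286, 460, 486), (288, 460, 487), (290, 459, 486), (292, 460, 486), (294, 461, 485), (296, 462, 484), (298, 464, 483), (300, 467, 480), (302, 467, 476), (304, 468, 476)]
scene 90 [459 276] [487 305] [(276, 467, 475), (278, 464, 480), (280, 462, 482), (282, 461, 485), (284, 461, 485), (286, 460, 486), (288, 460, 487), (290, 459, 486), (292, 460, 486), (294, 461, 485), (296, 462, 484), (298, 464, 483), (300, 467, 480), (302, 468, 476), (304, 468, 476)]
(591, 271.5) 30 [458.5 274.9] [485.5 296.4]
(591, 271.5) 10 [457.1 279.9] [483.8 301.3]
(596, 273) 30 [458.9 276.7] [485.9 298.3]
(596, 273) 10 [457.5 281.7] [484.2 303.2]
```

Best estimate is diya (594, 272.5) with spout heading 0.05. Adjust, descend, grip.

```bash
python3 go.py 594 272.5 26 0.63
python3 jog.py '[[[2.5, 0.6, 15, 0, 0, 0], [0, 0, 15, 0, 0, 0], [0, 0, 15, 0, 0, 0], [0, 0, 10, 0, 0, 0], [0, 0, 0, 0, 0, 0]]]'
python3 jog.py '[[[0, 0, 3.5, 0, 0, 0], [0, 0, 0, 0, 0, 0], [0, 0, 0, 0, 0, 0]]]'
python3 jog.py '[[[0, 0, 0, 0, 0, 0], [0, 0, 0, 0, 0, 0], [0, 0, 0, 0, 0, 0], [0, 0, 0, 0, 0, 0], [0, 0, 0, 0, 0, 0]]]' 50
python3 jog.py '[[[0, 0, 0, 0, 0, 0], [0, 0, 0, 0, 0, 0]]]'
```

```text
t 21.0333 p [592.1 271.7  86.7] th 0.629 tilt [ 0.002  0.001 -1.   ] q6 1.35
tool delta [ 1.9  0.5 60.7]
rz -0.001
t: 21.45
ee_pos: [591.5, 271.5, 26.8]
orientation: [2.987, 0.973, -0.009]
ft_force: [-0.1, -0.1, -0.2]
width: 84.4
grasp_force: 0.0
t: 21.7
ee_pos: [594.1, 272.6, 27.2]
orientation: [-2.987, -0.973, -0.001]
ft_force: [0.8, 0.5, 0.6]
width: 83.9
grasp_force: 0.0
t: 22.12
ee_pos: [594.0, 272.7, 27.6]
orientation: [-2.987, -0.973, -0.001]
ft_force: [-0.2, 0.7, 3.6]
width: 62.6
grasp_force: 30.0
t: 22.28
ee_pos: [594.0, 272.7, 27.6]
orientation: [-2.987, -0.973, -0.001]
ft_force: [-0.9, 1.0, 4.7]
width: 62.5
grasp_force: 30.0
```

```bash
python3 jog.py '[[[0, 0, -6, 0, 0, 0], [0, 0, -12, 0, 0, 0], [0, 0, -15, 0, 0, 0], [0, 0, -10, 0, 0, 0], [0, 0, 0, 0, 0, 0]]]'
python3 jog.py '[[[0, 0, 0, 0, 0, 0], [0, 0, 0, 0, 0, 0]]]'
python3 go.py 366.4 287.6 65 0.33
```

```text
t: 22.7
ee_pos: [595.7, 273.3, 73.5]
orientation: [-2.987, -0.973, -0.008]
ft_force: [-0.6, 0.5, -0.8]
width: 62.4
grasp_force: 30.0
t: 22.87
ee_pos: [593.7, 272.4, 70.2]
orientation: [2.987, 0.973, 0.0]
ft_force: [1.4, -0.8, -1.4]
width: 62.0
grasp_force: 30.0
t 22.8667 p [593.7 272.4  70.2] th 0.63 tilt [ 0.  0. -1.] q6 1.35
tool delta [-174.7 -146.2    5.2]
rz 0.3
```

```bash
python3 jog.py '[[[-9, -7.5, 0, 0, 0, 0], [-16, -13.4, 0, 0, 0, 0], [-20, -16.7, 0, 0, 0, 0], [-20, -16.7, 0, 0, 0, 0], [-20, -16.7, 0, 0, 0, 0]]]'
python3 jog.py '[[[-20, -16.7, 0, 0, 0, 0], [-20, -16.7, 0, 0, 0, 0], [-20, -16.7, 0, 0, 0, 0], [-18, -15.1, 0, 0, 0, 0], [-11.7, -9.8, 0, 0, 0, 0]]]'
python3 jog.py '[[[0, 0, 0, 0, 0, 0.08], [0, 0, 0, 0, 0, 0.1], [0, 0, 0, 0, 0, 0.08], [0, 0, 0, 0, 0, 0.04], [0, 0, 0, 0, 0, 0]]]'
python3 jog.py '[[[0, 0, 0, 0, 0, 0], [0, 0, 0, 0, 0, 0]]]'
python3 go.py 366.4 287.6 31.6 0.33
python3 - <<'E'
from h import *
s=cam("scene");cv2.imwrite("pics/c9.png",cv2.resize(s["img"][150:300,380:580],(800,600))[:,:,::-1])
E
```

```text
t: 23.28
ee_pos: [480.8, 279.2, 69.3]
orientation: [2.987, 0.973, -0.003]
ft_force: [-0.7, -0.1, -2.1]
width: 62.4
grasp_force: 30.0
t: 23.7
ee_pos: [363.0, 286.5, 69.5]
orientation: [2.986, 0.974, -0.005]
ft_force: [-0.0, -0.3, -1.2]
width: 62.5
grasp_force: 30.0
t: 24.12
ee_pos: [366.2, 287.5, 69.9]
orientation: [3.099, 0.514, -0.001]
ft_force: [0.0, 0.2, -1.1]
width: 61.8
grasp_force: 30.0
t: 24.28
ee_pos: [366.4, 287.5, 69.9]
orientation: [3.099, 0.518, -0.0]
ft_force: [-0.1, 0.5, -0.6]
width: 62.1
grasp_force: 30.0
t 24.2833 p [366.4 287.5  69.9] th 0.331 tilt [-0. -0. -1.] q6 1.88
tool delta [-0.  -0.1 38.3]
rz 0.001
```

View pics/c9.png

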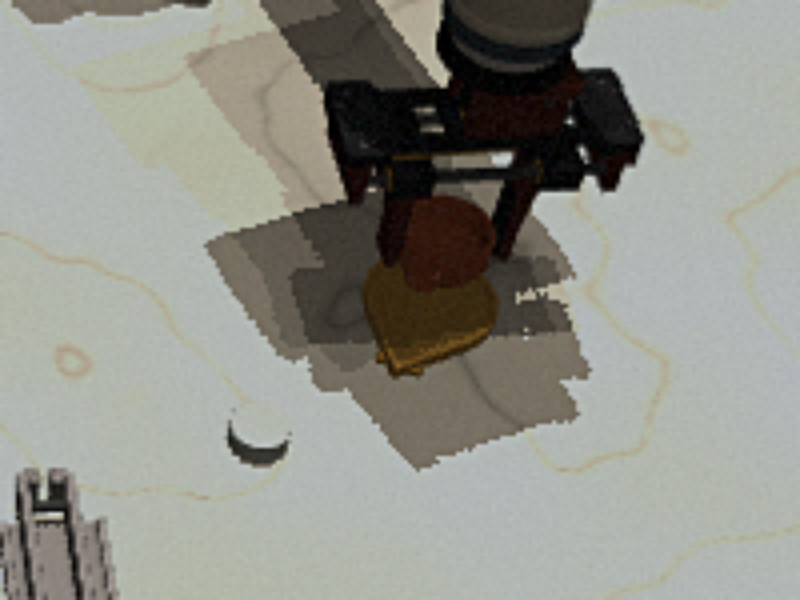

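The diya is level over the stand, with its spout at about (422,280) heading toward the stand's point at (400,372). Lower slowly.

```bash
python3 jog.py '[[[0, 0, 8, 0, 0, 0], [0, 0, 10, 0, 0, 0], [0, 0, 8, 0, 0, 0], [0, 0, 5, 0, 0, 0], [0, 0, 0, 0, 0, 0]]]'
python3 jog.py '[[[0, 0, 2, 0, 0, 0], [0, 0, 1.5, 0, 0, 0], [0, 0, 0.7, 0, 0, 0], [0, 0, 0, 0, 0, 0], [0, 0, 0, 0, 0, 0]]]'
python3 jog.py '[[[0, 0, 0.7, 0, 0, 0], [0, 0, 0.6, 0, 0, 0], [0, 0, 0.4, 0, 0, 0], [0, 0, 0, 0, 0, 0], [0, 0, 0, 0, 0, 0]]]'
```

```text
t: 24.75
ee_pos: [365.8, 286.9, 37.5]
orientation: [3.098, 0.516, -0.004]
ft_force: [0.4, -0.5, -1.5]
width: 62.1
grasp_force: 30.0
t: 25.17
ee_pos: [366.8, 287.7, 35.1]
orientation: [-3.099, -0.516, -0.001]
ft_force: [0.8, 0.2, -0.8]
width: 62.3
grasp_force: 30.0
t: 25.58
ee_pos: [366.6, 287.6, 33.2]
orientation: [3.099, 0.516, -0.0]
ft_force: [-1.5, 0.8, -1.5]
width: 62.6
grasp_force: 30.0
```

```bash
python3 jog.py '[[[0, 0, 0.5, 0, 0, 0], [0, 0, 0.5, 0, 0, 0], [0, 0, 0, 0, 0, 0], [0, 0, 0, 0, 0, 0]]]'
python3 jog.py '[[[0, 0, 0.3, 0, 0, 0], [0, 0, 0.2, 0, 0, 0], [0, 0, 0, 0, 0, 0], [0, 0, 0, 0, 0, 0]]]'
```

```text
t: 25.92
ee_pos: [366.6, 287.5, 32.1]
orientation: [3.099, 0.516, -0.0]
ft_force: [0.0, -0.2, -0.9]
width: 62.1
grasp_force: 30.0
t: 26.25
ee_pos: [366.6, 287.6, 31.7]
orientation: [-3.099, -0.516, -0.0]
ft_force: [-0.2, 0.0, -0.8]
width: 62.3
grasp_force: 30.0
```

```bash
python3 jog.py '[[[0, 0, 0.2, 0, 0, 0], [0, 0, 0, 0, 0, 0], [0, 0, 0, 0, 0, 0]]]'
python3 jog.py '[[[0, 0, 0, 0, 0, 0], [0, 0, 0, 0, 0, 0], [0, 0, 0, 0, 0, 0], [0, 0, 0, 0, 0, 0], [0, 0, 0, 0, 0, 0]]]' 84
python3 jog.py '[[[0, 0, -10, 0, 0, 0], [0, 0, -30, 0, 0, 0], [0, 0, -35, 0, 0, 0], [0, 0, -35, 0, 0, 0], [0, 0, -35, 0, 0, 0]]]'
python3 jog.py '[[[0, 0, -30, 0, 0, 0], [0, -35, 0, 0, 0, 0], [0, -35, 0, 0, 0, 0], [0, -35, 0, 0, 0, 0], [0, -35, 0, 0, 0, 0]]]'
python3 jog.py '[[[0, -25, 0, 0, 0, 0], [0, -25, 0, 0, 0, 0], [0, 0, 0, 0, 0, 0], [0, 0, 0, 0, 0, 0], [0, 0, 0, 0, 0, 0]]]'
python3 - <<'E'
from h import *
s=cam("scene");cv2.imwrite("pics/e1.png",cv2.resize(s["img"][130:330,220:520],(800,533),interpolation=2)[:,:,::-1])
d=cam("top");cv2.imwrite("pics/e2.png",cv2.resize(d["img"][130:330,100:440],(800,470),interpolation=2)[:,:,::-1])
E
```

```text
t: 26.5
ee_pos: [366.6, 287.6, 31.6]
orientation: [-3.099, -0.516, -0.0]
ft_force: [-0.2, -0.4, 2.8]
width: 62.2
grasp_force: 30.0
t: 26.92
ee_pos: [366.7, 287.6, 31.5]
orientation: [-3.099, -0.516, -0.0]
ft_force: [-0.4, -0.1, 0.1]
width: 83.7
grasp_force: 0.0
t: 27.33
ee_pos: [366.2, 287.2, 178.6]
orientation: [3.099, 0.516, -0.001]
ft_force: [1.2, 0.9, -1.3]
width: 84.3
grasp_force: 0.0
t: 27.75
ee_pos: [320.7, 421.2, 207.8]
orientation: [-3.098, -0.514, -0.002]
ft_force: [1.2, 0.2, -0.3]
width: 84.0
grasp_force: 0.0
t: 28.17
ee_pos: [304.9, 466.6, 206.6]
orientation: [3.098, 0.516, -0.001]
ft_force: [0.3, -0.2, 0.1]
width: 83.9
grasp_force: 0.0
```

View pics/e1.png

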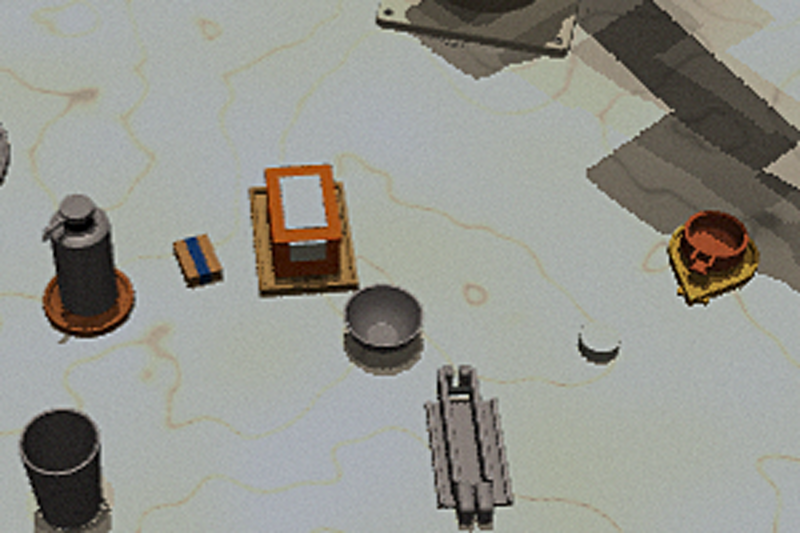

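View pics/e2.png

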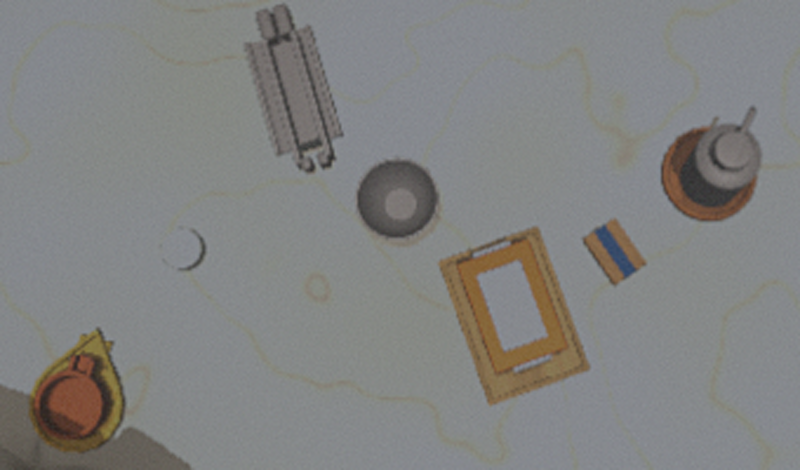

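Everything is in its rest in both views. Quick numeric check of the offsets.

Run:
```python
from h import *
d=cam("top");s=cam("scene")
T=lambda x,y,z:px2w(d,[(100+(x+.5)/2.353-.5,130+(y+.5)/2.35-.5)],z)[0].round(1)
Q=lambda x,y,z:px2w(s,[(220+(x+.5)/2.667-.5,130+(y+.5)/2.665-.5)],z)[0].round(1)
c=np.mean([T(457,265,61),T(525,238,61),T(567,349,61),T(500,373,61)],0);print("cont lid T",c)
print("cont lid Q",np.mean([Q(265,171,61),Q(331,166,61),Q(341,235,61),Q(275,243,61)],0),"white",T(513,306,61))
print("tray T",np.mean([T(440,262,10),T(538,228,10),T(590,370,10),T(492,404,10)],0))
print("bottle head T",T(733,149,131),"Q",Q(77,209,131))
t=[T(273,9,21),T(320,166,21)];print("tongs",np.mean(t,0),t[0]-t[1])
print("diya T",T(69,405,34),"Q",Q(716,231,34),"spout",T(83,360,32),Q(702,266,32))
```

```text
cont lid T [ 452.775 -104.025]
cont lid Q [ 454.4   -100.175] white [ 452.7 -104.7]
tray T [ 448.225 -106.   ]
bottle head T [ 575.9 -283.1] Q [ 579.3 -279.2]
tongs [655.45  94.85] [147.5  48.1]
diya T [365.1 284.6] Q [362.2 288.6] spout [404.7 274.6] [409.4 280. ]
```

All offsets are about 5 mm or less, well within tolerance, and the diya's spout heads −0.25 rad, matching the stand. Handing in.

```bash
python3 -c "
from workcell import ctrl
print(ctrl.close_job())"
```

```text
the job is handed in; nothing more can be done
None
```

I've handed the job in: the bottle, container, tongs and diya are each in their own rest, with the last camera check putting all four within about 5 mm of where they belong; I haven't seen the judge's result.

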